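# Load a stain sample and unclip its carrier

## Robot

A 7-joint arm with a two-finger parallel gripper is mounted at the origin on the work surface. World frame = base frame: x ahead of the robot, y to its left, z up, the work surface at z = 0. Lengths are in m, angles in degrees, forces in N, time in s.
With the tool pointing down it reaches from about 0.4 to 0.875 m from the base axis. Payload 4.4 kg.
Tool frame: the origin (TCP) lies at the very end of the fingers, on their centre line; the grasp point (between the pads) lies 19 mm behind it; y points along the fingers, z is the direction in which the jaws open and shut, and the axes are right-handed (so a half turn about y gives the same grasp; the last joint's range is limited). The gripper opens to 85 mm and grips with 20 to 120 N. Pads are 22 mm wide; open, the fingers measure 114 mm over their backs; the gripper's body (76 mm by 85 mm) begins 54 mm behind the grasp point. The pads swing forward as they close: fully open they stand 13 mm farther back than shut.
Start: joints at [-74.244, 36.005, 2.206, 86.941, -1.547, 57.084, -1.146], TCP at [0.217, 0.613, 0.231] pointing down, gripper open.
Joint ranges: [-175.42, 175.42], [-21.48, 121.26], [-71.46, 75.88], [10.55, 141.38], [-63.04, 243.04], [13.31, 113.54], [-168.57, 168.57]. Speed limits (degrees/s): [147.25, 147.25, 180, 180, 180, 180, 180].

## Interface

Orientations are given as a 3x3 rotation matrix whose columns are the frame's x, y, z axes.
In Python, from cell import read_state, cams, order, models gives the robot as it stands.
- The arm moves only by the shell command python3 -m inch 'ROWS' [FORCE]. ROWS is JSON, a list of rows, each a list of 7 numbers: the shift along the world's x, y, z each as a share of 0.3 m, from -1 to 1, then the turn, a rotation vector about the world's x, y, z each as a share of 180 degrees, from -1 to 1, then the opening, from 0 (shut) to 1 (fully open). In form: [[x, y, z, ax, ay, az, grip], ...]. A call has 1 to 12 rows; each row is the pose to reach, as a shift and turn from the pose commanded when the call began, turning the shorter way round; what a row does not reach only later rows make up. A row lasts 1/10 s, in which the tool goes at most 50 mm and 8.59 degrees, less where a joint would pass 70% of its speed; a pose out of reach is approached as far as the arm can. A call with a number of a shift or a turn outside -1 to 1 is refused whole. A call with a gripper value outside its range is refused whole. The fingers move at their own pace and stop on an object; FORCE is the grip in N (left out, the last holds). Time passes only in rows, so rows that repeat a pose let the fingers close. It gives the time, the measured TCP pose, the force and the opening at its end, in the units of the state.
- read_state(): the state, without advancing time (a new reading comes with each control period).
- cams.capture(name): name is "scene" or "side" or "wrist"; returns a dict with "image" (384x512x3 uint8, red, green, blue), "camera_matrix" (3x3 intrinsics, pixels), "pose" (4x4, takes a point from camera to world coordinates); the wrist camera has in their place "tool_from_camera" (4x4, takes a point from camera to tool coordinates, whose origin is the TCP and whose axes are the tool frame's). Camera axes: x right, y down, z forward; pixel columns grow to the right and rows downward; lengths in m; the calibration is good to about 2 mm. A picture is of the moment at which its call begins: read the wrist's pose just before it. There is no depth.
- order.close_job(): hands the job in, once; it reports no verdict.
Trained networks look in the newest picture that a camera, given by its name, has taken for a name from the list of things; names that differ only in an ending like _2 or _b are one class to them, and where a whole thing is asked for, a point or a joint stands for the part that bears it (a point fixed in the world has none). Each returns a list of dicts, best first, with "p" (0 to 1); they miss things now and then, are a little off and sometimes report something else, mostly with a low value. They report only what shows in the picture. A call takes as long as a camera call. They do not tell look-alikes from the thing itself.
- models.search_frame(thing, camera): "bbox" ([left, top, right, bottom] in pixels, round what is visible of it).
- models.tip_of(thing, camera): "uv" ([column, row] in pixels: a listed point, or the origin of a listed thing).
The state is a dict: "time": time; "q": joint angles; "qd": joint speeds; "effort": joint torques, N m; "eef_pos": TCP position; "orientation": TCP orientation; "ft_force": force on the tool from outside, world axes, zero at the start; "ft_torque": the same for the moment, N m; "gripper_width": finger opening in m.
Only numpy, scipy, OpenCV 4.12 (cv2) and the standard library are available. Lean on these libraries where they do the work, as an engineer would, in place of code of your own. Each camera call takes 0.05 s, during which the arm holds its last target.

## Task

Put the small rectangular wood sample block into the recess in the top of the sample carrier and press it down firmly until it is flush. Then pinch the carrier's two side catches together with the fingers and, keeping them pinched, lift the carrier with the block in it out of its dock. Finish while still holding it by the catches: level, still, and with at least 12 cm of air between its underside and the bench; leave the other things on the bench where they are.

Things in the scene. Friction and masses are not known exactly. Their poses are not given: they have to be found in the camera images.
- chip_center (a point): Centre of the wood sample block to load: a plain medium-brown wooden block, 40 (its x) x 26 (its y) x 14 mm (z), 20 to 35 g, lying flat on the bench (centre 7 mm up). Nearby lie two look-alikes of the same wood and thickness: a longer strip and a round plug.
- carrier: Sample carrier: loose white plastic holder, 90 (x, along) x 44 (y, from catch to catch) x 54 mm (z, up), 0.15 to 0.3 kg, standing upright in the dock, its top 66 mm over the bench. Origin at the centre of its underside. A rectangular recess in its top, a black catch in the middle of each long side.
- carrier_seat (a point): Where the block's centre belongs: centre of the recess, 7 mm below the carrier's top, carrier's axes. Recess 44 (x) x 30 (y) mm, 14 deep, open above: the block, long side along x, either way round, has 2 mm of play all round and is flush when down on the floor. No finger notches: fingers holding the block's sides stop at the rim; let go there, then press from above.
- carrier_grip (a point): Point midway between the two catch pads, at their mid-height: 11.5 mm below the carrier's top, 42.5 mm above its underside, carrier's axes. Each pad is 26 mm long (x), 20 mm high, upright, facing out along +y or -y, its face 30 mm from this point released and 23 mm fully pinched (60 and 46 mm over both), always proud of the 44 mm body.
- dock_home (a point): Where carrier_grip lies while the carrier is home, 54.5 mm up; dock's axes, parallel to the carrier's. Fixed dock: aluminium plate 150 (x) x 100 (y) x 12 mm with low guides (1.5 mm play) and two side brackets, all below 30 mm. Each catch has a foot hook under a bracket's ledge: the carrier lifts only with both pinched, and is clear of the guides after 20 mm.
- catch_left (a joint): Inward travel of the catch on the carrier's +y side, m: 0 released (as the spring leaves it), 0.007 pinched to its stop. Its hook clears the ledge from 0.004 to 0.0055, by the play. The spring takes 2.5 N to start and 6 N at the stop; beyond the stop the catch is solid and the carrier can be carried by it.
- catch_right (a joint): The same for the catch on the carrier's -y side.
- strip: Look-alike, leave alone: wooden strip 70 x 26 x 14 mm lying flat; origin at the centre of its underside, x along it.
- plug: Look-alike, leave alone: round wooden plug, 40 mm across, 14 mm thick, lying flat; origin at the centre of its underside.
- tub: Bystander: open white plastic mixing tub, 110 mm across, 72 mm high; origin at the centre of its underside.
- brush: Bystander: flat brush 200 mm long lying on the bench along its x; origin on its underside.
- tape: Bystander: roll of blue masking tape lying flat, 96 mm across, 24 mm high; origin at the centre of its underside.
- tub_lid: Bystander: clear round tub lid lying flat, 116 mm across, 6 mm thick; origin at the centre of its underside.
- tin: Bystander: closed steel tin, 76 mm across, 78 mm high; origin at the centre of its underside.
Not all that is in view belongs to the job. What is shaped like the carrier but green, pink or yellow is not meant.

How it is judged (in metres and radians):
On the way, in this order (a step that is already met when the one before it is completed fails the run):
1. with the carrier home in the dock, the sample block sits flush in its recess and is pressed down (horizontal distance between chip_center and carrier_seat below 0.005 m and z of chip_center in the frame of carrier_seat between -0.003 and 0.0025 m and angle between the z axis of chip_center and the z axis of carrier_seat, either way round below 0.08 rad and z of carrier_grip in the frame of dock_home below 0.004 m and distance between carrier_grip and dock_home below 0.008 m and contact force between chip and carrier above 2 N), for 0.15 s.
2. both catches are pinched in with the fingers while the carrier is still home in the dock (value of joint each of catch_left, catch_right above 0.0045 m and z of carrier_grip in the frame of dock_home below 0.004 m and distance between carrier_grip and dock_home below 0.008 m and contact force between the fingers and carrier above 3 N), for 0.1 s.
At the end, for the whole second after the job is handed in: The carrier hangs in the fingers by its two pinched catches (each in more than 4.5 mm), off the dock, carrier_grip over 0.15 m above the bench (underside over 107 mm), level to 0.2 rad, slower than 3 cm/s, the block in its recess with its top flush to 2.5 mm (height (world z) of carrier_grip above 0.15 m and angle between carrier_grip's own z axis and vertical below 0.2 rad and value of joint each of catch_left, catch_right above 0.0045 m and horizontal distance between chip_center and carrier_seat below 0.005 m and z of chip_center in the frame of carrier_seat between -0.003 and 0.0025 m and angle between the z axis of chip_center and the z axis of carrier_seat, either way round below 0.08 rad and contact force between the fingers and carrier above 3 N and contact force between dock and carrier below 0.1 N and linear speed of carrier below 0.03 m/s); the arm keeps its last pose, push and grip.
It fails at once if another thing on the bench is moved by more than 3 cm (distance of any of strip, plug, tub, brush, tape, tub_lid, tin from where it was at the start of the episode above 0.03 m).
It also fails if it takes over 54 s, if anything falls off the work surface, if the arm or the gripper's body presses on something with over 40 N, if the wrist force passes 120 N, or if a joint passes its speed limit or range.

## Working session

There is one attempt and no reset: what is moved stays moved. The work goes in short steps, Python scripts to look and compute and a shell command to move; the robot and the scene stay as the last step left them, time stands still between calls to the robot, and variables do not carry over. Pictures are saved under pics/ and viewed, and the job is handed in when it is done.

```bash
mkdir -p pics; ls; python3 - <<'E'
from cell import read_state,cams,models
import cv2,numpy as np
s=read_state();print(s['time'],s['eef_pos'],s['orientation'],s['gripper_width'],s['ft_force'])
for c in ['scene','side','wrist']:
    d=cams.capture(c)
    cv2.imwrite(f'pics/{c}0.png',cv2.cvtColor(d['image'],cv2.COLOR_RGB2BGR))
    print(c,{k:np.round(v,3).tolist() for k,v in d.items() if k!='image'})
    for t in ['chip_center','carrier','carrier_seat','carrier_grip','strip','plug','dock_home']:
        try:print(t,[(round(x['p'],2),np.round(x['uv']).tolist()) for x in models.tip_of(t,c)][:4])
        except Exception as e:print(t,e)
E
```

```text
pics
0.0 [0.21700932 0.61202992 0.23039649] [[ 9.42486604e-01 -6.28546049e-04  3.34243335e-01]
 [-3.34243926e-01 -1.78948029e-03  9.42484905e-01]
 [ 5.72669543e-06 -9.99998201e-01 -1.89664890e-03]] 0.0849487909013008 [-0.21026001 -1.14530027  0.00636561]
scene {'camera_matrix': [[494.329, 0.0, 257.887], [0.0, 494.329, 196.225], [0.0, 0.0, 1.0]], 'pose': [[0.698, 0.62, -0.359, 0.966], [0.716, -0.603, 0.352, -0.445], [0.002, -0.503, -0.864, 1.109], [0.0, 0.0, 0.0, 1.0]]}
chip_center [(0.66, [219.0, 211.0]), (0.45, [183.0, 255.0])]
carrier [(0.78, [272.0, 202.0]), (0.75, [334.0, 131.0]), (0.74, [214.0, 168.0]), (0.68, [294.0, 152.0])]
carrier_seat [(0.83, [208.0, 167.0]), (0.69, [336.0, 120.0]), (0.64, [270.0, 192.0]), (0.62, [298.0, 141.0])]
carrier_grip [(0.92, [334.0, 122.0]), (0.62, [299.0, 143.0]), (0.6, [270.0, 190.0]), (0.6, [212.0, 160.0])]
strip [(0.63, [299.0, 141.0]), (0.57, [183.0, 255.0])]
plug [(0.65, [245.0, 259.0])]
dock_home [(0.93, [298.0, 144.0])]
side {'camera_matrix': [[348.149, 0.0, 254.642], [0.0, 348.149, 191.233], [0.0, 0.0, 1.0]], 'pose': [[-0.852, -0.291, 0.43
[... 211 characters left out ...]
.0]), (0.55, [245.0, 227.0])]
carrier_seat [(0.96, [247.0, 210.0]), (0.94, [171.0, 304.0]), (0.79, [226.0, 256.0]), (0.63, [321.0, 224.0])]
carrier_grip [(0.86, [321.0, 228.0]), (0.79, [251.0, 216.0]), (0.63, [172.0, 308.0]), (0.59, [230.0, 259.0])]
strip [(0.59, [308.0, 180.0])]
plug [(0.45, [254.0, 191.0]), (0.36, [112.0, 260.0])]
dock_home [(0.43, [113.0, 258.0])]
wrist {'camera_matrix': [[284.161, 0.0, 255.29], [0.0, 284.161, 194.347], [0.0, 0.0, 1.0]], 'tool_from_camera': [[0.0, 0.948, 0.319, -0.083], [-0.0, -0.319, 0.948, -0.142], [1.0, -0.0, 0.0, 0.001], [0.0, 0.0, 0.0, 1.0]]}
chip_center [(0.25, [102.0, 299.0])]
carrier []
carrier_seat []
carrier_grip []
strip []
plug []
dock_home []
```

View pics/scene0.png

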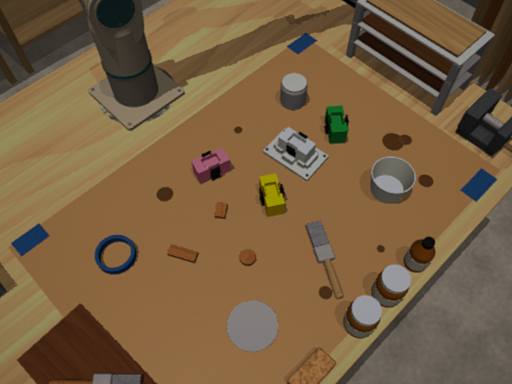

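View pics/side0.png

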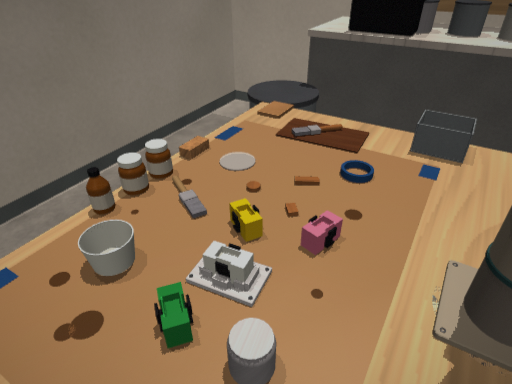

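View pics/wrist0.png

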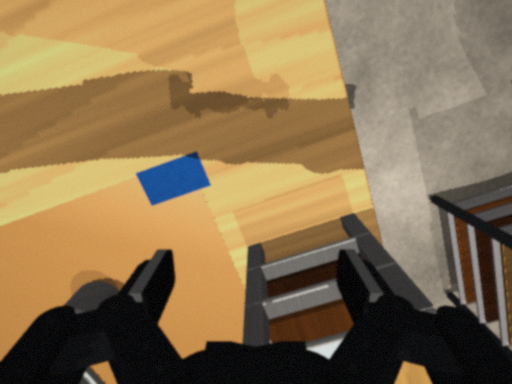

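Scene: the white carrier stands in its dock at scene (297,145) and side (228,265). The block is at scene (221,210) and side (291,209), the strip at scene (183,254) and the plug at scene (247,257). The pink, yellow and green things are decoys. Next I triangulate.

```bash
cat > h.py <<'E'
import numpy as np,cv2
from cell import read_state,cams,models
def grab(c,name=None):
    s=read_state(); d=cams.capture(c)
    if c=='wrist':
        T=np.eye(4);T[:3,:3]=s['orientation'];T[:3,3]=s['eef_pos'];d['pose']=T@np.array(d['tool_from_camera'])
    if name: cv2.imwrite(f'pics/{name}.png',cv2.cvtColor(d['image'],cv2.COLOR_RGB2BGR))
    return d
def ray(d,uv):
    r=np.linalg.inv(d['camera_matrix'])@np.array([uv[0],uv[1],1.]);r=d['pose'][:3,:3]@r
    return np.array(d['pose'][:3,3]),r/np.linalg.norm(r)
def onz(d,uv,z):
    o,r=ray(d,uv);return o+r*(z-o[2])/r[2]
def tri(L):
    A=np.zeros((3,3));b=np.zeros(3)
    R=[ray(d,u) for d,u in L]
    for o,r in R:
        P=np.eye(3)-np.outer(r,r);A+=P;b+=P@o
    x=np.linalg.solve(A,b)
    return x,[np.linalg.norm((np.eye(3)-np.outer(r,r))@(x-o)) for o,r in R]
def proj(d,p):
    T=np.linalg.inv(d['pose']);c=T[:3,:3]@np.asarray(p)+T[:3,3];u=d['camera_matrix']@c;return u[:2]/u[2]
E
python3 - <<'E'
from h import *
a=grab('scene');b=grab('side')
for n,u,v in [('chip',(221,210),(290.5,210)),('seat',(298,141),(226,256)),('grip',(299,143),(230,259))]:
    x,e=tri([(a,u),(b,v)]);print(n,x.round(4),np.round(e,4))
print(onz(a,(221,210),.014),onz(b,(290.5,210),.014))
for c,d in (('scene',a),('side',b)):
    for (u,v,r,nm) in ([(221,210,45,'chip'),(297,145,60,'car')] if c=='scene' else [(291,209,40,'chip'),(229,266,60,'car')]):
        im=d['image'][v-r:v+r,u-r:u+r];im=cv2.resize(im,(540,540),interpolation=cv2.INTER_CUBIC)
        cv2.imwrite(f'pics/z_{c}_{nm}.png',cv2.cvtColor(im,cv2.COLOR_RGB2BGR))
for t,(u,v) in dict(pink=(211,166),yellow=(272,194),tin=(293,92),plug=(247,257),strip=(183,254)).items(): print(t,onz(a,(u,v),.03).round(3))
print(onz(a,(221,210),.007))
print(proj(a,[.3,0,0]),proj(a,[.5,0.1,0]))
E
```

```text
chip [ 0.4721 -0.0887  0.0034] [0.0016 0.0016]
seat [0.4842 0.1769 0.0592] [0.0009 0.0009]
grip [0.4822 0.176  0.0504] [0.0044 0.0044]
[ 0.47537527 -0.09282843  0.014     ] [ 0.46747876 -0.07485189  0.014     ]
pink [ 0.367 -0.029  0.03 ]
yellow [0.538 0.026 0.03 ]
tin [0.34 0.31 0.03]
plug [ 0.619 -0.139  0.03 ]
strip [ 0.508 -0.242  0.03 ]
[ 0.47223809 -0.09058037  0.007     ]
[203.50951556 151.39248162] [281.22847968 174.03995145]
```

```bash
python3 -c "
import cv2,numpy as np
a=[cv2.imread(f'pics/z_{n}.png') for n in ('scene_chip','scene_car','side_chip','side_car')]
a=[cv2.resize(x,(300,300)) for x in a]
cv2.imwrite('pics/z.png',np.vstack([np.hstack(a[:2]),np.hstack(a[2:])]))"
```

```text
(no output)
```

View pics/z.png

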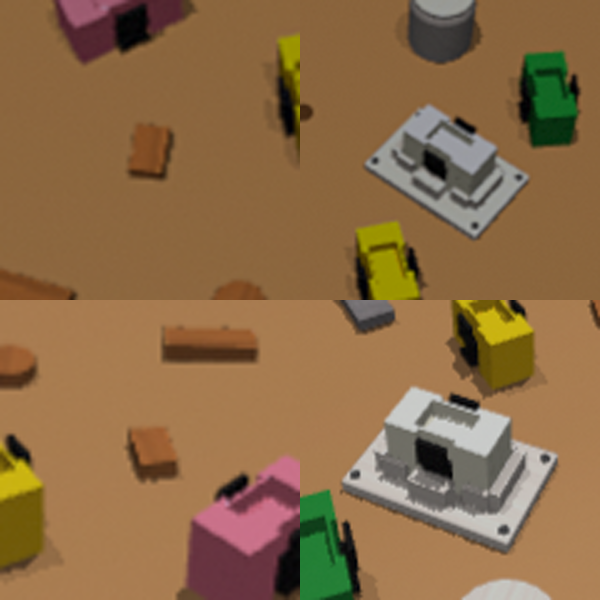

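```bash
python3 -m inch '[[0.8,-1,0.0,0,0,0,1],[0.8,-1,0.0,0,0,0,1],[0.8,-1,0.0,0,0,0,1],[0.8,-1,0.0,0,0,0,1],[0.8,-1,0.0,0,0,0,1],[0.8,-1,0.0,0,0,0,1],[0.8,-1,0.0,0,0,0,1],[0.8,-1,0.0,0,0,0,1],[0.8,-1,0.0,0,0,0,1]]'
python3 -m inch '[[0,-0.47,0.1,0,0,0,1],[0,-0.47,0.1,0,0,0,1],[0,-0.47,0.1,0,0,0,1],[0,-0.47,0.1,0,0,0,1],[0,-0.47,0.1,0,0,0,1]]'
python3 - <<'E'
from h import *
d=grab('wrist','w1')
for t in ['carrier','carrier_seat','carrier_grip']:
    for x in models.tip_of(t,'wrist')[:3]: print(t,round(x['p'],2),np.round(x['uv']), onz(d,x['uv'],{'carrier':.012,'carrier_seat':.059,'carrier_grip':.0545}[t]).round(4))
np.savez('w1.npz',**d)
E
```

```text
time: 2.2
eef_pos: [0.4616, 0.3065, 0.2316]
orientation: [[0.939, 0.003, 0.344], [-0.344, -0.003, 0.939], [0.004, -1.0, -0.002]]
ft_force: [1.1, -0.3, -0.4]
gripper_width: 0.0855
time: 2.7
eef_pos: [0.4574, 0.1716, 0.2618]
orientation: [[0.942, 0.001, 0.336], [-0.336, 0.001, 0.942], [0.001, -1.0, 0.001]]
ft_force: [-0.3, 0.0, -0.6]
gripper_width: 0.0851
carrier 0.97 [101. 142.] [ 0.3627 -0.018   0.012 ]
carrier 0.88 [262. 179.] [0.4863 0.1734 0.012 ]
carrier 0.86 [183. 238.] [0.533  0.0281 0.012 ]
carrier_seat 0.95 [178. 252.] [0.5324 0.0337 0.059 ]
carrier_seat 0.79 [ 83. 146.] [ 0.3614 -0.0148  0.059 ]
carrier_seat 0.75 [264. 183.] [0.4796 0.1773 0.059 ]
carrier_grip 0.89 [264. 182.] [0.4794 0.1767 0.0545]
carrier_grip 0.76 [371. 161.] [0.4985 0.3122 0.0545]
carrier_grip 0.67 [180. 251.] [0.5339 0.0354 0.0545]
```

View pics/w1.png

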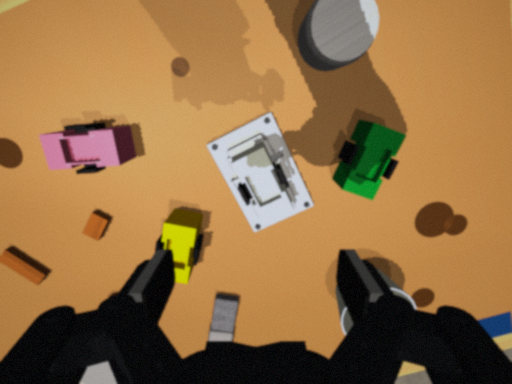

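```bash
python3 - <<'E'
from h import *
d=dict(np.load('w1.npz'))
C=np.array([onz(d,u,.012)[:2] for u in [(208,146),(270,112),(313,206),(257,231)]])
print(C.round(4),C.mean(0));
for i in range(4):
    e=C[(i+1)%4]-C[i];print(np.linalg.norm(e).round(4),np.degrees(np.arctan2(e[1],e[0])).round(1))
im=d['image'][95:245,190:330];im=cv2.resize(im,None,fx=4,fy=4,interpolation=cv2.INTER_CUBIC)
im=(255*(im/255.)**2).astype(np.uint8)
cv2.imwrite('pics/w1z.png',cv2.cvtColor(im,cv2.COLOR_RGB2BGR))
# dock: white blob minAreaRect
E
```

```text
[[0.4165 0.1186]
 [0.4026 0.2135]
 [0.5504 0.2305]
 [0.561  0.139 ]] [0.482639   0.17541563]
0.0959 98.4
0.1488 6.6
0.0921 -83.4
0.1459 -172.0
```

View pics/w1z.png

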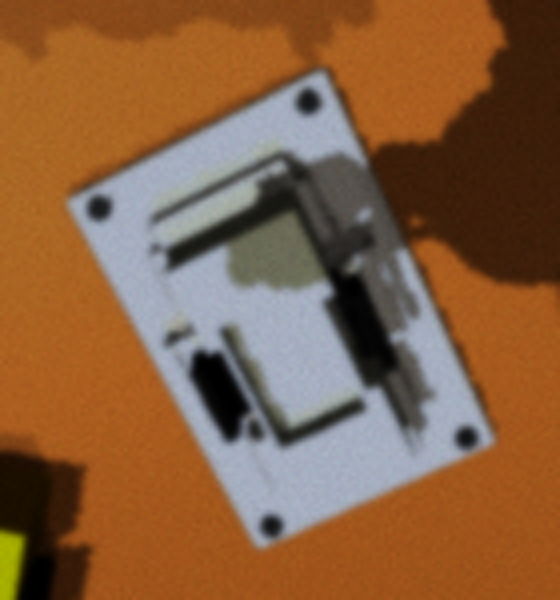

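```bash
python3 -m inch '[[-0.05,-0.85,-0.3,0,0,0,1],[-0.05,-0.85,-0.3,0,0,0,1],[-0.05,-0.85,-0.3,0,0,0,1],[-0.05,-0.85,-0.3,0,0,0,1],[-0.05,-0.85,-0.3,0,0,0,1],[-0.05,-0.85,-0.3,0,0,0,1],[-0.05,-0.85,-0.3,0,0,0,1],[-0.05,-0.85,-0.3,0,0,0,1]]'
python3 - <<'E'
from h import *
d=dict(np.load('w1.npz'))
C=np.array([onz(d,(u[0]/4+190,u[1]/4+95),.012)[:2] for u in [(99,208),(308,101),(467,437),(271,526)]])
print(C.mean(0))
for i in range(4):
    e=C[(i+1)%4]-C[i];print(np.linalg.norm(e).round(4),np.degrees(np.arctan2(e[1],e[0])).round(1))
d=grab('wrist','w2')
np.savez('w2.npz',**d)
for x in models.tip_of('chip_center','wrist')[:3]: print(round(x['p'],2),np.round(x['uv']), onz(d,x['uv'],.007).round(4))
E
```

```text
time: 3.7
eef_pos: [0.4426, -0.0822, 0.171]
orientation: [[0.943, -0.001, 0.333], [-0.333, 0.001, 0.943], [-0.001, -1.0, 0.001]]
ft_force: [0.6, 0.3, -0.0]
gripper_width: 0.0855
[0.48279999 0.17459238]
0.08 96.9
0.1344 7.0
0.0806 -83.2
0.1343 -173.3
0.7 [258. 201.] [ 0.4715 -0.0874  0.007 ]
```

View pics/w2.png

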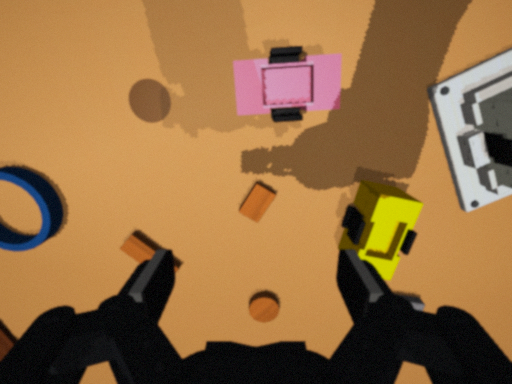

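```bash
python3 - <<'E'
from h import *
d=dict(np.load('w2.npz'))
im=d['image'][170:235,225:295];im=cv2.resize(im,None,fx=8,fy=8,interpolation=cv2.INTER_CUBIC)
cv2.imwrite('pics/w2z.png',cv2.cvtColor(im,cv2.COLOR_RGB2BGR))
E
```

```text
(no output)
```

View pics/w2z.png

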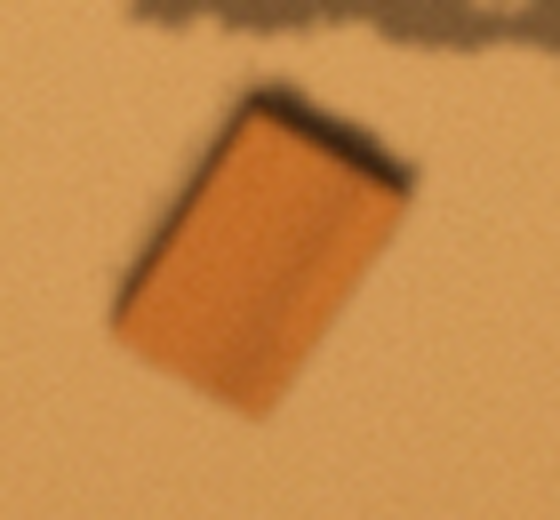

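```bash
python3 - <<'E'
from h import *
d=dict(np.load('w2.npz'))
C=np.array([onz(d,((u[0]+.5)/8-.5+225,(u[1]+.5)/8-.5+170),.014)[:2] for u in [(258,103),(408,192),(265,418),(113,328)]])
print(C.round(4),C.mean(0))
for i in range(4):
    e=C[(i+1)%4]-C[i];print(np.linalg.norm(e).round(4),np.degrees(np.arctan2(e[1],e[0])).round(1))
s=read_state();print(s['eef_pos'],np.degrees(np.arctan2(s['orientation'][1][2],s['orientation'][0][2])))
print(s['q'])
a=grab('scene');b=grab('side')
c=C.mean(0)
# two-view check against w1
w=dict(np.load('w1.npz'))
print(proj(w,[*c,.014]),proj(a,[*c,.014]),proj(b,[*c,.014]))
E
```

```text
[[ 0.4476 -0.0809]
 [ 0.4667 -0.0655]
 [ 0.4924 -0.0956]
 [ 0.4721 -0.1113]] [ 0.46969076 -0.08831924]
0.0245 38.9
0.0395 -49.5
0.0257 -142.3
0.039 128.8
[ 0.44290561 -0.08131669  0.17144693] 70.66592877430706
[  3.7558421   25.51092965   4.3021109  121.45607752  -3.4898541
  33.12486427  81.22891481]
[ 94.26638882 225.90803858] [220.81507109 207.49296452] [292.1016268  206.97694579]
```

```bash
python3 -m inch '[[0.09,-0.022,-0.1,0,0,-0.174,0.8],[0.09,-0.022,-0.2,0,0,-0.174,0.8],[0.09,-0.022,-0.338,0,0,-0.174,0.8],[0.09,-0.022,-0.338,0,0,-0.174,0.8],[0.09,-0.022,-0.338,0,0,-0.174,0.8],[0.09,-0.022,-0.338,0,0,-0.174,0.8]]'
python3 - <<'E'
from h import *
d=grab('wrist','w3');np.savez('w3.npz',**d)
s=read_state();print(s['eef_pos'],np.degrees(np.arctan2(s['orientation'][1][2],s['orientation'][0][2])))
for x in models.tip_of('chip_center','wrist')[:3]: print(round(x['p'],2),np.round(x['uv']), onz(d,x['uv'],.007).round(4))
E
```

```text
time: 4.5
eef_pos: [0.4701, -0.0892, 0.0704]
orientation: [[0.635, 0.001, 0.773], [-0.773, 0.0, 0.635], [0.001, -1.0, 0.001]]
ft_force: [0.6, 0.0, 0.3]
gripper_width: 0.0682
[ 0.4702746  -0.08939989  0.07080676] 39.34529634108104
0.76 [253. 212.] [ 0.4698 -0.0899  0.007 ]
```

View pics/w3.png

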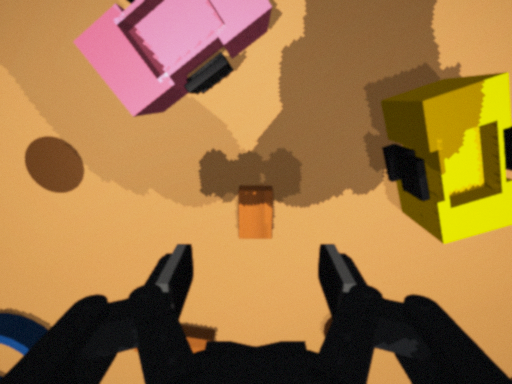

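```bash
python3 - <<'E'
from h import *
d=dict(np.load('w3.npz'));s=read_state();R=np.array(s['orientation']);p=np.array(s['eef_pos'])
for u in [(238.5,193),(272.5,193),(273,238.5),(238.5,238.5)]:
    print((R.T@(onz(d,u,.014)-p)).round(4))
im=d['image'][165:260,205:305];im=cv2.resize(im,None,fx=6,fy=6,interpolation=cv2.INTER_CUBIC)
cv2.imwrite('pics/w3z.png',cv2.cvtColor(im,cv2.COLOR_RGB2BGR))
E
```

```text
[-0.0177  0.0569 -0.0116]
[-0.0177  0.057   0.0134]
[0.0197 0.057  0.0146]
[ 0.0197  0.057  -0.0123]
```

View pics/w3z.png

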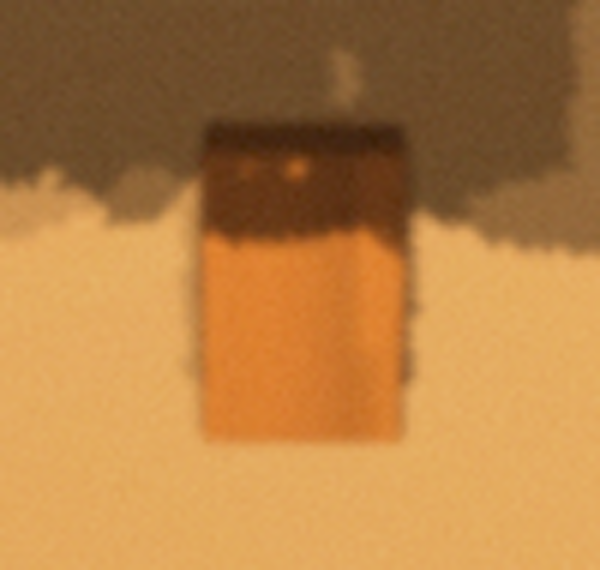

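The block lies straight between the fingers, centred at about (255,214) and aligned to within 1 mm. Now I go down and grip it.

```bash
python3 -m inch '[[0,0.002,-0.15,0,0,0,0.7],[0,0.002,-0.221,0,0,0,0.6],[0,0.002,-0.221,0,0,0,0.6],[0,0.002,-0.221,0,0,0,0.2],[0,0.002,-0.221,0,0,0,0.2],[0,0.002,-0.221,0,0,0,0.2],[0,0.002,-0.221,0,0,0,0.2],[0,0.002,-0.221,0,0,0,0.2]]' 25
python3 - <<'E'
from h import *
d=grab('wrist','w4')
E
```

```text
time: 5.4
eef_pos: [0.47, -0.0894, 0.0045]
orientation: [[0.632, 0.002, 0.775], [-0.775, 0.0, 0.632], [0.001, -1.0, 0.002]]
ft_force: [0.4, 1.5, 7.3]
gripper_width: 0.0249
```

View pics/w4.png

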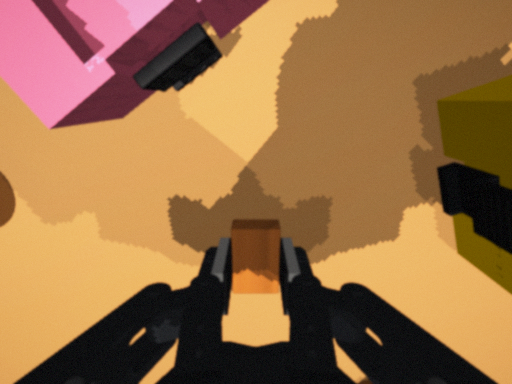

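```bash
python3 -m inch '[[0,0,0.16,0,0,0,0.2],[0,0,0.32,0,0,0,0.2],[0,0,0.485,0,0,0,0.2],[0,0,0.485,0,0,0,0.2]]'
python3 - <<'E'
from h import *
d=grab('wrist','w5')
s=read_state();T=np.linalg.inv(d['tool_from_camera'])
for p in [(0,0,.0125),(0,0,-.0125),(0,-.005,.0125),(.011,0,.0125),(-.011,0,.0125),(-.02,-.0095,.0125),(-.02,-.0095,-.0125),(.02,-.0095,-.0125),(.02,-.0095,.0125)]:
    c=T[:3,:3]@np.array(p)+T[:3,3];u=d['camera_matrix']@c;print(p,(u[:2]/u[2]).round(1))
cv2.imwrite('pics/w5z.png',cv2.cvtColor(cv2.resize(d['image'][190:320,180:330],None,fx=4.5,fy=4.5,interpolation=cv2.INTER_CUBIC),cv2.COLOR_RGB2BGR))
E
```

```text
time: 5.85
eef_pos: [0.4728, -0.0905, 0.1545]
orientation: [[0.631, 0.011, 0.775], [-0.776, -0.002, 0.631], [0.008, -1.0, 0.007]]
ft_force: [0.1, -0.0, 0.1]
gripper_width: 0.0254
(0, 0, 0.0125) [276.1 253. ]
(0, 0, -0.0125) [232.1 253. ]
(0, -0.005, 0.0125) [276.7 257.7]
(0.011, 0, 0.0125) [275.6 269.7]
(-0.011, 0, 0.0125) [276.5 235.5]
(-0.02, -0.0095, 0.0125) [278.3 228.2]
(-0.02, -0.0095, -0.0125) [229.6 228.2]
(0.02, -0.0095, -0.0125) [231.7 293.3]
(0.02, -0.0095, 0.0125) [276.4 293.3]
```

View pics/w5z.png

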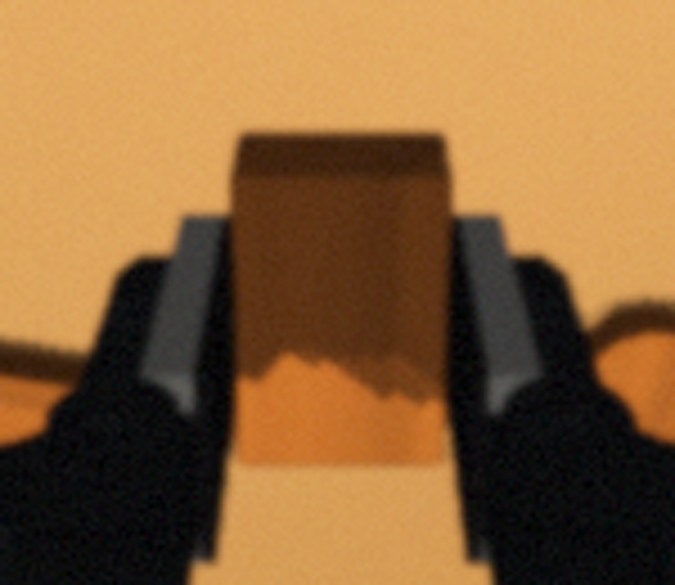

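```bash
python3 -m inch '[[0.04,0.88,0,0,0,0.32,0.2],[0.04,0.88,0,0,0,0.32,0.2],[0.04,0.88,0,0,0,0.32,0.2],[0.04,0.88,0,0,0,0.32,0.2],[0.04,0.88,0,0,0,0.32,0.2],[0.04,0.88,0,0,0,0.32,0.2],[0.04,0.88,0,0,0,0.32,0.2],[0.04,0.88,0,0,0,0.32,0.2],[0.04,0.88,0,0,0,0.32,0.2]]'
python3 - <<'E'
from h import *
d=grab('wrist','w6');np.savez('w6.npz',**d)
s=read_state();print(s['eef_pos'],np.degrees(np.arctan2(s['orientation'][1][2],s['orientation'][0][2])),s['gripper_width'])
for t in ['carrier_seat','carrier_grip']:
    for x in models.tip_of(t,'wrist')[:3]: print(t,round(x['p'],2),np.round(x['uv']), onz(d,x['uv'],.055).round(4))
E
```

```text
time: 6.8
eef_pos: [0.4806, 0.1738, 0.1483]
orientation: [[0.993, -0.002, -0.114], [0.114, -0.001, 0.993], [-0.002, -1.0, -0.0]]
ft_force: [0.0, 0.0, -0.6]
gripper_width: 0.0251
[0.48080715 0.17370075 0.14853167] 96.54823838367386 0.025029147774033502
carrier_seat 0.94 [254. 198.] [0.4808 0.1739 0.055 ]
carrier_seat 0.94 [398. 229.] [0.4956 0.3082 0.055 ]
carrier_seat 0.91 [ 92. 232.] [0.5313 0.0301 0.055 ]
carrier_grip 0.89 [399. 230.] [0.4965 0.309  0.055 ]
carrier_grip 0.77 [16. 20.] [ 0.3651 -0.0135  0.055 ]
carrier_grip 0.73 [ 98. 233.] [0.531  0.0356 0.055 ]
```

View pics/w6.png

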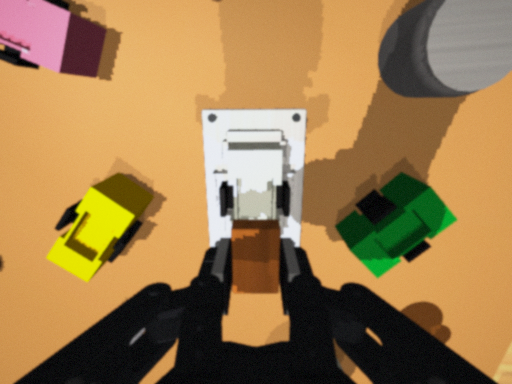

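```bash
python3 - <<'E'
from h import *
d=dict(np.load('w6.npz'))
im=d['image'][100:245,190:320];im=cv2.resize(im,None,fx=4,fy=4,interpolation=cv2.INTER_CUBIC)
im=(255*(im/255.)**2.5).astype(np.uint8)
cv2.imwrite('pics/w6z.png',cv2.cvtColor(im,cv2.COLOR_RGB2BGR))
E
```

```text
(no output)
```

View pics/w6z.png

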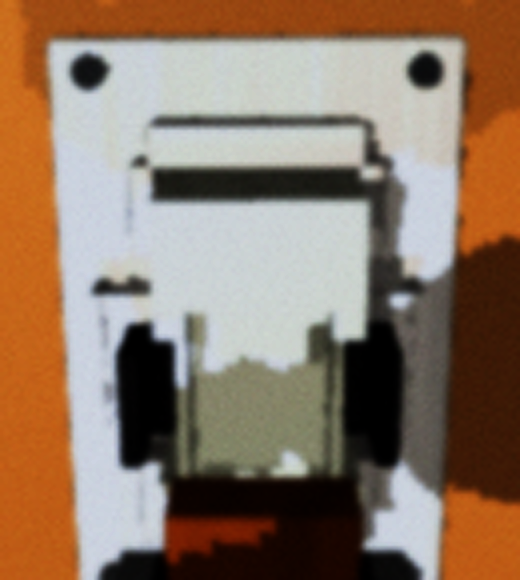

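```bash
python3 - <<'E'
from h import *
d=dict(np.load('w6.npz'));s=read_state();R=np.array(s['orientation']);p=np.array(s['eef_pos'])
f=lambda u,z:(R.T@(onz(d,((u[0]+.5)/4-.5+190,(u[1]+.5)/4-.5+100),z)-p)*1000).round(1)
for n,u,z in [('backL',(151,200),.066),('backR',(369,200),.066),('recL',(187,314),.066),('recR',(335,314),.066),
 ('holeL',(88,71),.012),('holeR',(426,70),.012),('dockL',(49,40),.012),('dockR',(465,38),.012),('dockL2',(77,520),.012),('dockR2',(441,520),.012)]: print(n,f(u,z))
E
```

```text
backL [-44.4  82.9 -20.8]
backR [-44.3  82.8  22.4]
recL [-21.   82.8 -14.2]
recR [-21.   82.8  16.1]
holeL [-65.9 136.9 -40.1]
holeR [-66.1 136.9  40.1]
dockL [-73.  136.9 -48.9]
dockR [-73.3 136.9  48.9]
dockL2 [ 51.3 136.8 -48.8]
dockR2 [ 51.3 136.8  49.4]
```

```bash
python3 -m inch '[[0.003,0,-0.12,0,0,0,0.2],[0.003,0,-0.245,0,0,0,0.2],[0.003,0,-0.245,0,0,0,0.2],[0.003,0,-0.245,0,0,0,0.2]]'
python3 - <<'E'
from h import *
d=grab('wrist','w7');np.savez('w7.npz',**d)
s=read_state();print(s['eef_pos'],np.degrees(np.arctan2(s['orientation'][1][2],s['orientation'][0][2])),s['gripper_width'],s['ft_force'])
im=d['image'][130:310,160:350];im=cv2.resize(im,None,fx=3.3,fy=3.3,interpolation=cv2.INTER_CUBIC)
im=(255*(im/255.)**.8).astype(np.uint8)
cv2.imwrite('pics/w7z.png',cv2.cvtColor(im,cv2.COLOR_RGB2BGR))
for c,(u,v) in (('scene',(297,145)),('side',(229,256))):
    d=grab(c);r=45
    cv2.imwrite(f'pics/s7{c}.png',cv2.cvtColor(cv2.resize(d['image'][v-r:v+r,u-r:u+r],(540,540),interpolation=cv2.INTER_CUBIC),cv2.COLOR_RGB2BGR))
E
```

```text
time: 7.35
eef_pos: [0.4819, 0.174, 0.0757]
orientation: [[0.993, -0.001, -0.116], [0.116, -0.001, 0.993], [-0.001, -1.0, -0.001]]
ft_force: [0.6, 0.9, -0.3]
gripper_width: 0.0253
[0.48284286 0.17447276 0.0766029 ] 96.69207248645758 0.02507471881270777 [0.74758121 0.27431547 0.51420114]
```

View pics/w7z.png

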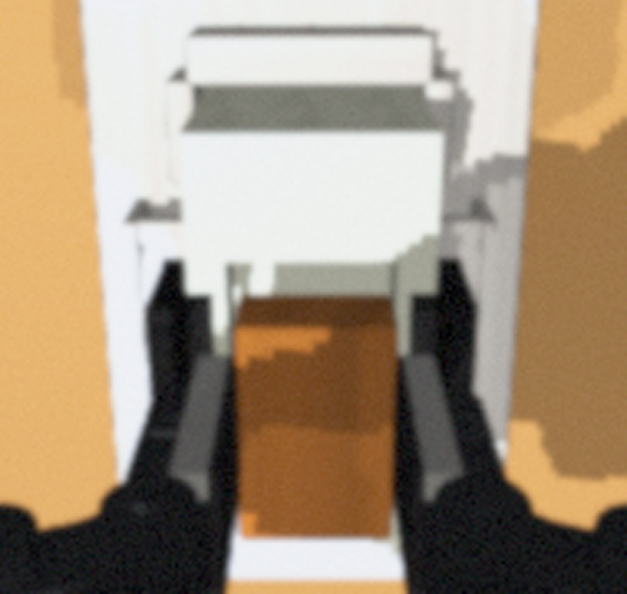

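View pics/s7side.png

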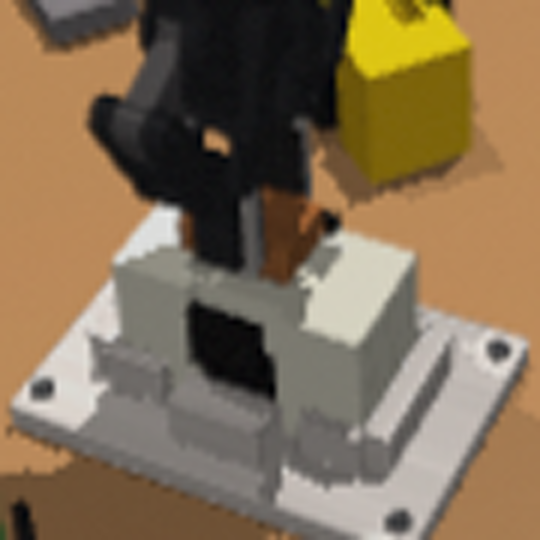

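View pics/s7scene.png

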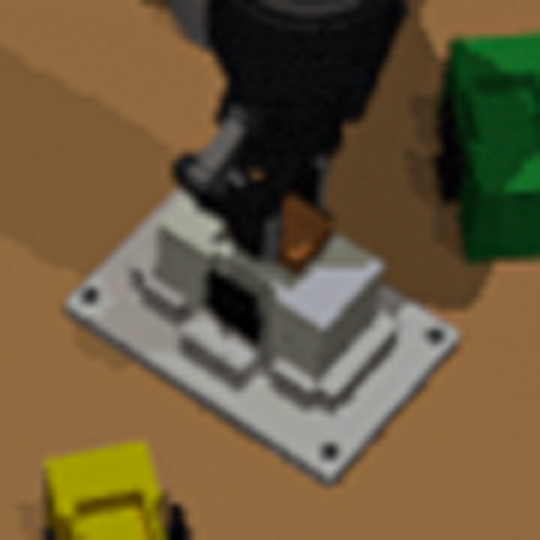

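```bash
python3 - <<'E'
from h import *
d=dict(np.load('w7.npz'));s=read_state();R=np.array(s['orientation']);p=np.array(s['eef_pos']);print(p)
f=lambda u,z:(R.T@(onz(d,((u[0]+.5)/3.3-.5+160,(u[1]+.5)/3.3-.5+130),z)-p)*1000).round(1)
for n,u,z in [('backL',(183,130),.066),('backR',(443,130),.066),('rec',(228,263),.066),('rec',(410,263),.066),
 ('blockbottom',(237,298),p[2]-.0045),('blocktopback',(237,325),p[2]+.0095),('bt',(395,325),p[2]+.0095),('front',(240,537),p[2]+.0095),('front',(388,537),p[2]+.0095)]: print(n,f(u,z))
E
```

```text
[0.48338721 0.17492451 0.07731204]
backL [-47.1  11.2 -21.5]
backR [-47.1  11.2  21.7]
rec [-23.4  11.2 -14.8]
rec [-23.3  11.3  16.9]
blockbottom [-19.7   4.4 -12.7]
blocktopback [-21.3  -9.6 -11.6]
bt [-21.3  -9.6  12.7]
front [ 17.6  -9.5 -12.1]
front [17.6 -9.4 12.6]
```

```bash
python3 -m inch '[[0,0,-0.015,0,0,0,0.2],[0,0,-0.027,0,0,0,0.2],[0,0,-0.027,0,0,0,0.2],[0,0,-0.027,0,0,0,0.2]]'
python3 -m inch '[[0,0,-0.006,0,0,0,0.2],[0,0,-0.006,0,0,0,0.2]]'
```

```text
time: 7.9
eef_pos: [0.4825, 0.1749, 0.0684]
orientation: [[0.993, 0.001, -0.118], [0.118, 0.001, 0.993], [0.001, -1.0, 0.001]]
ft_force: [-0.8, 0.2, 6.7]
gripper_width: 0.0254
time: 8.1
eef_pos: [0.4822, 0.1749, 0.0668]
orientation: [[0.993, 0.001, -0.118], [0.118, 0.001, 0.993], [0.001, -1.0, 0.001]]
ft_force: [-2.4, -0.2, 9.9]
gripper_width: 0.0254
```

```bash
python3 - <<'E'
from h import *
d=grab('wrist','w8')
im=d['image'][130:310,160:350];im=cv2.resize(im,None,fx=3.3,fy=3.3,interpolation=cv2.INTER_CUBIC)
cv2.imwrite('pics/w8z.png',cv2.cvtColor(im,cv2.COLOR_RGB2BGR))
L=[]
for c,(u,v) in (('scene',(297,140)),('side',(235,250))):
    d=grab(c);r=30
    L.append(cv2.resize(d['image'][v-r:v+r,u-r:u+r],(400,400),interpolation=cv2.INTER_CUBIC))
cv2.imwrite('pics/s8.png',cv2.cvtColor(np.hstack(L),cv2.COLOR_RGB2BGR))
E
```

```text
(no output)
```

View pics/w8z.png

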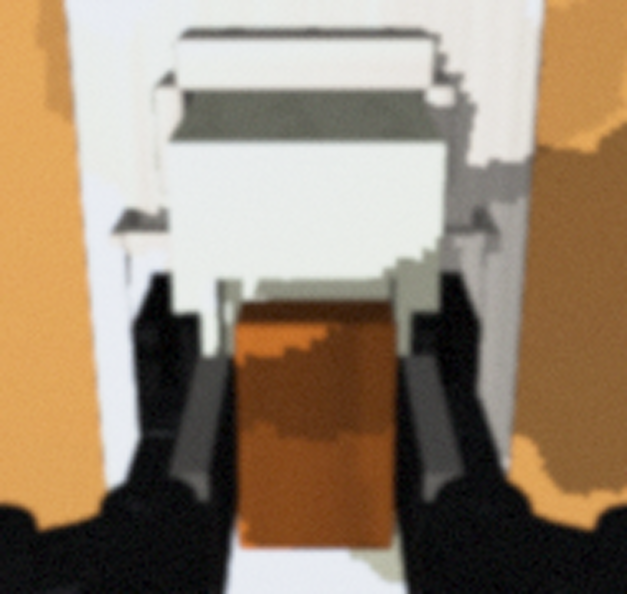

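View pics/s8.png

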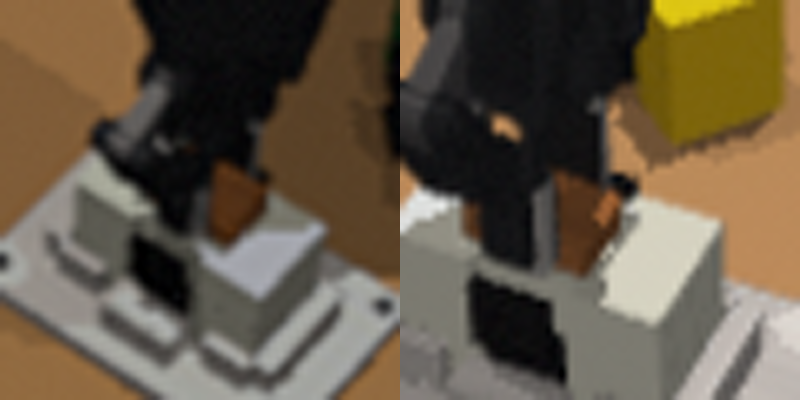

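The block's back edge sits about 3.5 mm from the recess's back rim (zoom rows 280 to 302), so its front end is probably resting on the front rim. It is also about 1.3 mm off to the right. I'll raise it, shift and retry.

```bash
python3 -m inch '[[0,0,0.015,0,0,0,0.2],[-0.0055,-0.0045,0.015,0,0,0,0.2],[-0.0055,-0.0045,0.015,0,0,0,0.2],[-0.0055,-0.0045,0.008,0,0,0,0.2],[-0.0055,-0.0045,0.002,0,0,0,0.2],[-0.0055,-0.0045,0.002,0,0,0,0.2]]'
python3 - <<'E'
from h import *
s=read_state();print(s['eef_pos'],s['ft_force'])
d=grab('wrist','w9');np.savez('w9.npz',**d)
im=d['image'][130:310,160:350];im=cv2.resize(im,None,fx=3.3,fy=3.3,interpolation=cv2.INTER_CUBIC)
cv2.imwrite('pics/w9z.png',cv2.cvtColor(im,cv2.COLOR_RGB2BGR))
E
```

```text
time: 8.85
eef_pos: [0.4804, 0.1732, 0.0661]
orientation: [[0.993, -0.0, -0.117], [0.117, -0.0, 0.993], [-0.0, -1.0, -0.0]]
ft_force: [-0.2, 0.3, 0.8]
gripper_width: 0.0252
[0.48039284 0.1732475  0.06607162] [-0.24706063  0.34276828  0.7906389 ]
```

View pics/w9z.png

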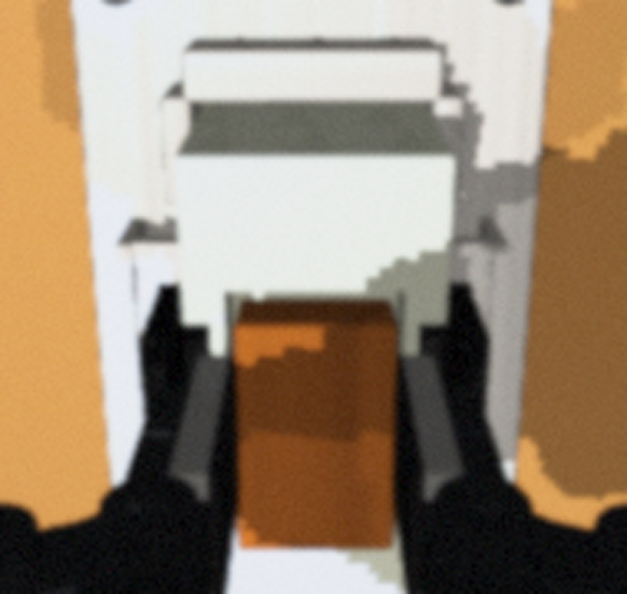

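```bash
python3 -m inch '[[0,0,-0.007,0,0,0,0.2],[0,0,-0.007,0,0,0,0.2]]'
python3 -m inch '[[0,0,-0.007,0,0,0,0.2],[0,0,-0.007,0,0,0,0.2]]'
```

```text
time: 9.1
eef_pos: [0.4805, 0.1733, 0.0659]
orientation: [[0.993, 0.0, -0.117], [0.117, 0.001, 0.993], [0.0, -1.0, 0.001]]
ft_force: [-4.0, -0.9, 20.3]
gripper_width: 0.0248
time: 9.3
eef_pos: [0.4805, 0.1733, 0.0656]
orientation: [[0.993, 0.001, -0.117], [0.117, 0.002, 0.993], [0.001, -1.0, 0.002]]
ft_force: [-8.2, -3.4, 39.5]
gripper_width: 0.0253
```

```bash
python3 -m inch '[[0,0,0.014,0,0,0,0.2],[0,0,0.014,0,0,0,0.2],[0,0,0.014,0,0,0,0.32],[0,0,0.014,0,0,0,0.4],[0,0,0.014,0,0,0,0.45],[0,0,0.014,0,0,0,0.45]]'
python3 - <<'E'
from h import *
d=grab('wrist','w10');np.savez('w10.npz',**d)
im=d['image'][130:310,160:350];im=cv2.resize(im,None,fx=3.3,fy=3.3,interpolation=cv2.INTER_CUBIC)
cv2.imwrite('pics/w10z.png',cv2.cvtColor(im,cv2.COLOR_RGB2BGR))
L=[]
for c,(u,v) in (('scene',(297,140)),('side',(235,250))):
    d=grab(c);r=30
    L.append(cv2.resize(d['image'][v-r:v+r,u-r:u+r],(400,400),interpolation=cv2.INTER_CUBIC))
cv2.imwrite('pics/s10.png',cv2.cvtColor(np.hstack(L),cv2.COLOR_RGB2BGR))
E
```

```text
time: 9.9
eef_pos: [0.4803, 0.1732, 0.0659]
orientation: [[0.993, -0.001, -0.118], [0.118, -0.0, 0.993], [-0.001, -1.0, -0.0]]
ft_force: [1.0, -0.4, 0.7]
gripper_width: 0.0385
```

View pics/w10z.png

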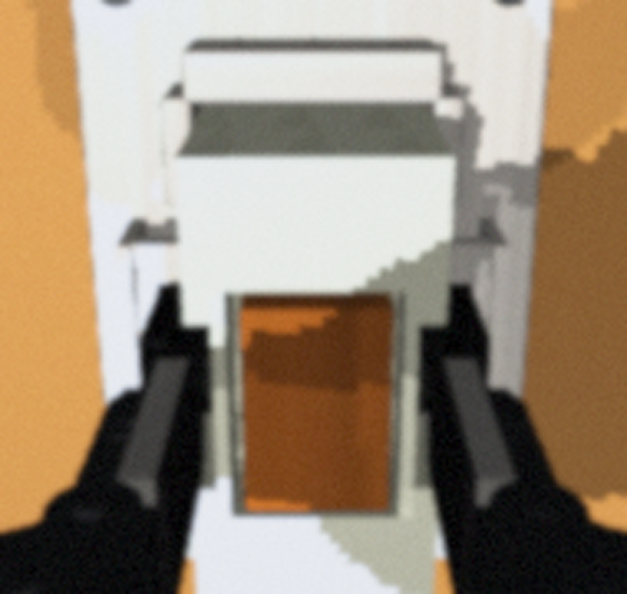

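View pics/s10.png

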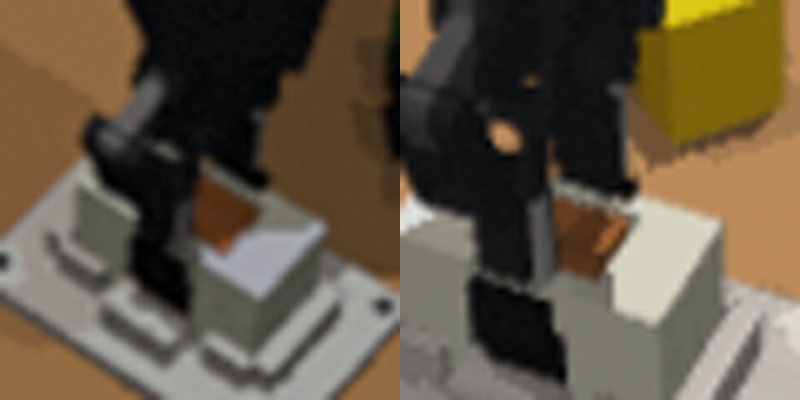

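The block dropped in, evenly placed between the rims. Next I close the fingers and press from above.

```bash
python3 -m inch '[[0,0,0.07,0,0,0,0.2],[0,0,0.07,0,0,0,0],[0,0,0.07,0,0,0,0],[0,0,0.07,0,0,0,0],[0,0,0.07,0,0,0,0],[0,0,0.07,0,0,0,0],[0,0,0.03,0,0,0,0],[0,0,0.012,0,0,0,0],[0,0,0.006,0,0,0,0],[0,0,0.006,0,0,0,0]]'
python3 -m inch '[[0,0,-0.012,0,0,0,0],[0,0,-0.012,0,0,0,0]]'
```

```text
time: 11.05
eef_pos: [0.4801, 0.1731, 0.0675]
orientation: [[0.993, -0.001, -0.118], [0.118, -0.0, 0.993], [-0.001, -1.0, -0.0]]
ft_force: [0.2, 0.3, 0.1]
gripper_width: 0.0001
time: 11.25
eef_pos: [0.4807, 0.1733, 0.066]
orientation: [[0.993, 0.001, -0.117], [0.117, 0.001, 0.993], [0.001, -1.0, 0.001]]
ft_force: [-3.3, -1.1, 15.4]
gripper_width: -0.0001
```

```bash
python3 -m inch '[[0,0,-0.002,0,0,0,0],[0,0,-0.002,0,0,0,0],[0,0,-0.002,0,0,0,0],[0,0,-0.002,0,0,0,0]]'
python3 -m inch '[[0,0,0.1,0,0,0,0],[0,0,0.15,0,0,0,0.5],[0,0,0.15,0,0,0,1],[0,0,0.15,0,0,0,1],[0,0,0.15,0,0,0,1],[0,0,0.15,0,0,0,1],[0,0,0.15,0,0,0,1]]'
python3 - <<'E'
from h import *
s=read_state();print(s['eef_pos'])
d=grab('wrist','w11');np.savez('w11.npz',**d)
im=d['image'][130:310,160:350];im=cv2.resize(im,None,fx=3.3,fy=3.3,interpolation=cv2.INTER_CUBIC)
cv2.imwrite('pics/w11z.png',cv2.cvtColor(im,cv2.COLOR_RGB2BGR))
L=[]
for c,(u,v) in (('scene',(297,140)),('side',(235,250))):
    d=grab(c);r=30
    L.append(cv2.resize(d['image'][v-r:v+r,u-r:u+r],(400,400),interpolation=cv2.INTER_CUBIC))
cv2.imwrite('pics/s11.png',cv2.cvtColor(np.hstack(L),cv2.COLOR_RGB2BGR))
E
```

```text
time: 11.65
eef_pos: [0.4808, 0.1733, 0.066]
orientation: [[0.993, 0.001, -0.117], [0.117, 0.001, 0.993], [0.001, -1.0, 0.001]]
ft_force: [-4.1, -1.3, 20.6]
gripper_width: 0.0
time: 12.35
eef_pos: [0.4801, 0.1731, 0.1082]
orientation: [[0.993, -0.001, -0.118], [0.118, -0.001, 0.993], [-0.001, -1.0, -0.0]]
ft_force: [0.2, 0.5, 0.5]
gripper_width: 0.085
[0.48007163 0.17306834 0.10821368]
```

View pics/w11z.png

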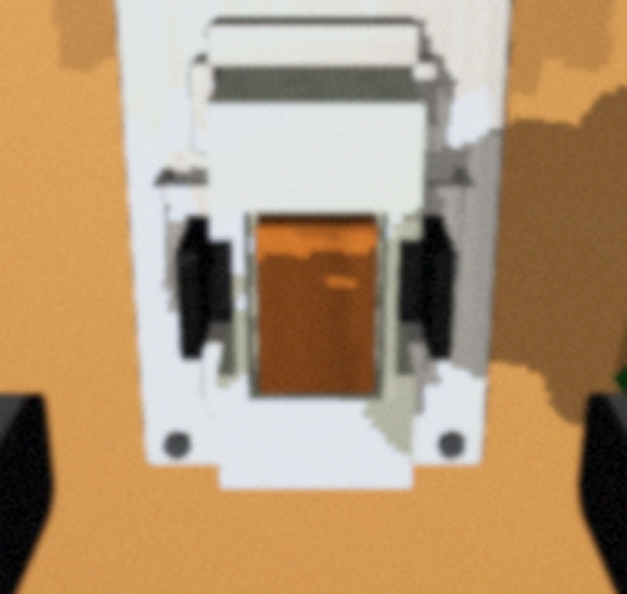

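View pics/s11.png

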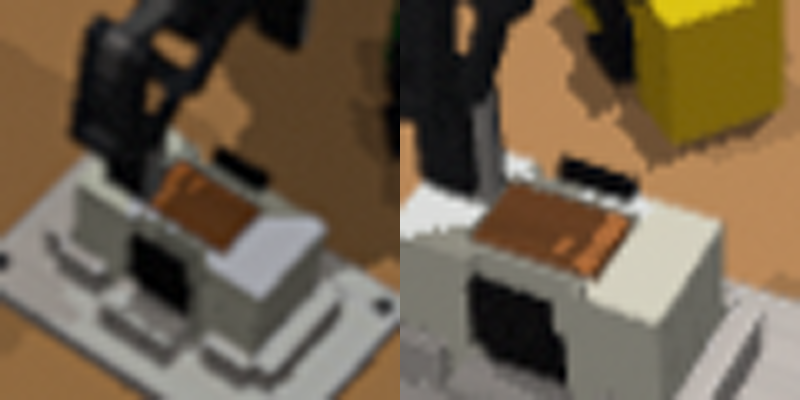

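The block is flush, with an even gap around it (zoom cols 255-378, rows 215-395). Catches are visible at zoom cols 205 and 425, centred between the open fingers. I lower around them.

```bash
python3 -m inch '[[0,0,-0.1,0,0,0,1],[0,0,-0.2,0,0,0,1],[0,0,-0.25,0,0,0,1],[0,0,-0.25,0,0,0,1],[0,0,-0.25,0,0,0,1]]' 30
python3 - <<'E'
from h import *
d=grab('wrist','w12')
L=[]
for c,(u,v) in (('scene',(297,140)),('side',(235,250))):
    d=grab(c);r=40
    L.append(cv2.resize(d['image'][v-r:v+r,u-r:u+r],(400,400),interpolation=cv2.INTER_CUBIC))
cv2.imwrite('pics/s12.png',cv2.cvtColor(np.hstack(L),cv2.COLOR_RGB2BGR))
E
```

```text
time: 13.0
eef_pos: [0.4805, 0.1732, 0.034]
orientation: [[0.993, -0.0, -0.117], [0.117, -0.0, 0.993], [-0.0, -1.0, -0.0]]
ft_force: [-0.1, 0.1, -0.4]
gripper_width: 0.0855
```

View pics/w12.png

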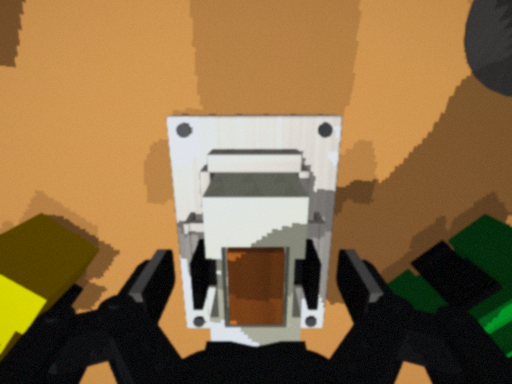

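View pics/s12.png

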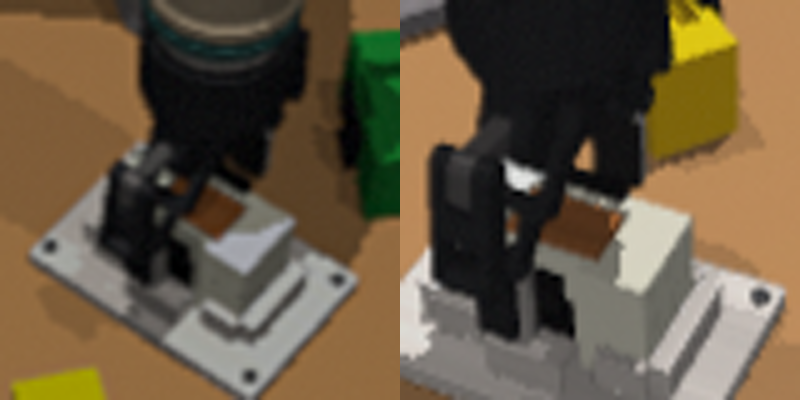

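```bash
python3 - <<'E'
from h import *
d=dict(np.load('w11.npz'));R=np.array(read_state()['orientation']);p=np.array([.48035,.1732,.1082])
f=lambda u,z:(R.T@(onz(d,((u[0]+.5)/3.3-.5+160,(u[1]+.5)/3.3-.5+130),z)-p)*1000).round(1)
for n,u,z in [('rec',(250,213),.066),('rec',(384,397),.066),('catchL top back',(232,240),.0645),('catchL top front',(232,322),.0645),('catchR',(400,240),.0645),('R',(400,322),.0645),('carback',(210,102),.066),('carfront',(220,489),.066)]: print(n,f(u,z))
E
```

```text
rec [-20.4  42.2 -12.6]
rec [22.7 42.3 16.3]
catchL top back [-13.9  43.7 -16.6]
catchL top front [  5.1  43.7 -17.2]
catchR [-13.9  43.7  18.9]
R [ 5.1 43.7 19.4]
carback [-43.8  42.1 -20. ]
carfront [ 46.6  42.3 -21. ]
```

```bash
python3 -m inch '[[0.003,0.002,-0.001,0,0,0,1],[0.003,0.002,-0.001,0,0,0,0.4],[0.003,0.002,-0.001,0,0,0,0.4],[0.003,0.002,-0.001,0,0,0,0.4],[0.003,0.002,-0.001,0,0,0,0.4],[0.003,0.002,-0.001,0,0,0,0.4],[0.003,0.002,-0.001,0,0,0,0.4],[0.003,0.002,-0.001,0,0,0,0.4]]' 40
python3 - <<'E'
from h import *
d=grab('wrist','w13')
L=[]
for c,(u,v) in (('scene',(297,140)),('side',(235,250))):
    d=grab(c);r=40
    L.append(cv2.resize(d['image'][v-r:v+r,u-r:u+r],(400,400),interpolation=cv2.INTER_CUBIC))
cv2.imwrite('pics/s13.png',cv2.cvtColor(np.hstack(L),cv2.COLOR_RGB2BGR))
E
```

```text
time: 13.95
eef_pos: [0.4819, 0.1734, 0.035]
orientation: [[0.993, 0.001, -0.117], [0.117, 0.0, 0.993], [0.001, -1.0, -0.0]]
ft_force: [-1.5, -2.2, 15.5]
gripper_width: 0.0431
```

View pics/w13.png

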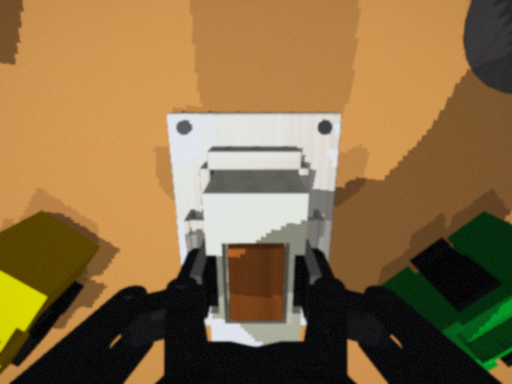

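View pics/s13.png

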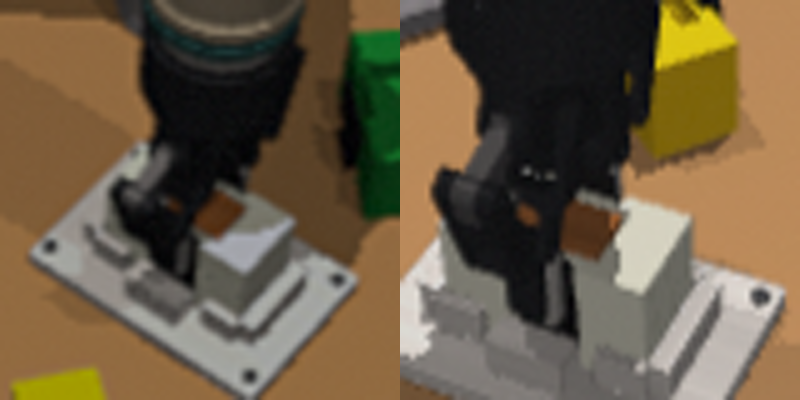

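```bash
python3 -m inch '[[0.003,0.001,0.01,0,0,0,0.4],[0.003,0.001,0.03,0,0,0,0.4],[0.003,0.001,0.05,0,0,0,0.4],[0.003,0.001,0.08,0,0,0,0.4],[0.003,0.001,0.1,0,0,0,0.4],[0.003,0.001,0.1,0,0,0,0.4]]'
python3 - <<'E'
from h import *
d=grab('wrist','w14')
L=[]
for c,(u,v) in (('scene',(297,140)),('side',(235,250))):
    d=grab(c);r=40
    L.append(cv2.resize(d['image'][v-r:v+r,u-r:u+r],(400,400),interpolation=cv2.INTER_CUBIC))
cv2.imwrite('pics/s14.png',cv2.cvtColor(np.hstack(L),cv2.COLOR_RGB2BGR))
E
```

```text
time: 14.7
eef_pos: [0.4829, 0.1745, 0.0646]
orientation: [[0.993, 0.002, -0.118], [0.118, 0.001, 0.993], [0.002, -1.0, 0.0]]
ft_force: [0.0, -0.4, -3.6]
gripper_width: 0.0426
```

View pics/s14.png

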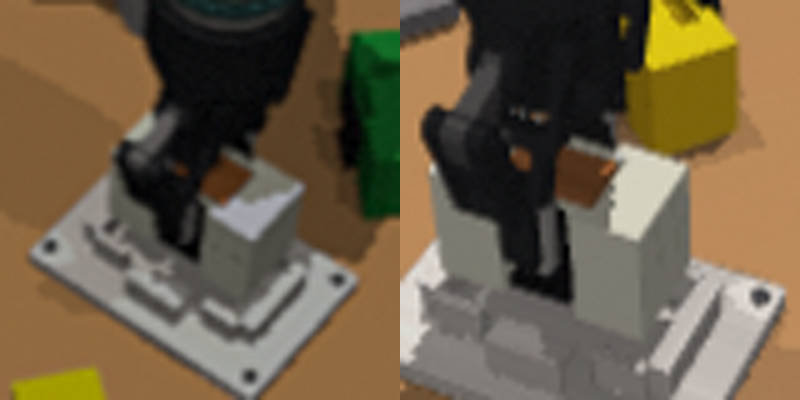

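View pics/w14.png

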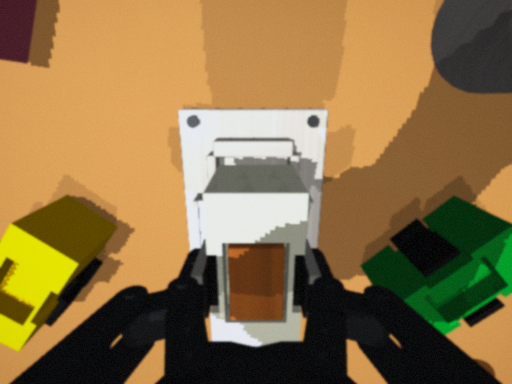

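The carrier rises with the fingers and is out of the guides, level, with the block in it. The force of -3.6 N is about its weight. I keep lifting.

```bash
python3 -m inch '[[0,0,0.05,0,0,0,0.4],[0,0,0.12,0,0,0,0.4],[0,0,0.2,0,0,0,0.4],[0,0,0.28,0,0,0,0.4],[0,0,0.36,0,0,0,0.4],[0,0,0.41,0,0,0,0.4],[0,0,0.43,0,0,0,0.4],[0,0,0.43,0,0,0,0.4],[0,0,0.43,0,0,0,0.4],[0,0,0.43,0,0,0,0.4],[0,0,0.43,0,0,0,0.4],[0,0,0.43,0,0,0,0.4]]'
python3 - <<'E'
from h import *
d=grab('wrist','w15')
grab('scene','sc15');b=grab('side','si15')
s=read_state();print(s['eef_pos'],s['ft_force'],s['gripper_width'],np.abs(s['qd']).max())
L=[cv2.resize(cv2.imread(f'pics/{n}.png'),(400,300)) for n in('sc15','si15')]
cv2.imwrite('pics/s15.png',np.hstack(L))
E
```

```text
time: 16.05
eef_pos: [0.482, 0.174, 0.192]
orientation: [[0.993, -0.001, -0.118], [0.118, -0.001, 0.993], [-0.001, -1.0, -0.0]]
ft_force: [-0.4, -0.1, -3.3]
gripper_width: 0.0424
[0.48224045 0.17415116 0.192412  ] [-0.2945213  -0.60803446 -3.14879925] 0.04239419331513828 0.21566471590449923
```

View pics/w15.png

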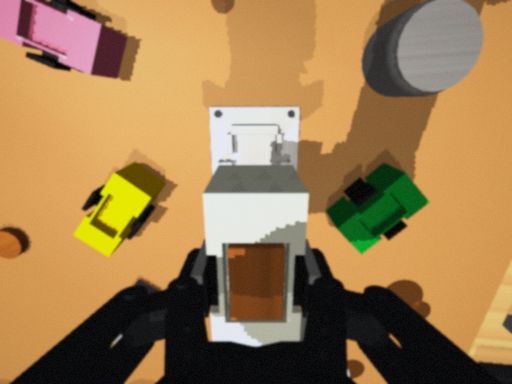

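View pics/s15.png

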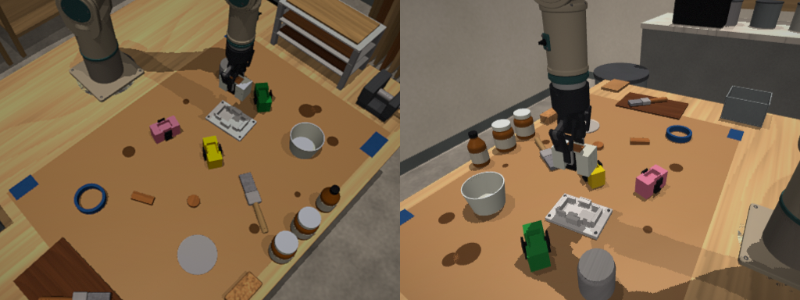

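The carrier hangs level and still, lifted about 0.157 m, so its underside is about 0.17 m up. The block is in place and nothing else has moved. I'm handing in.

```bash
python3 -c "
from cell import order,read_state
s=read_state();print(s['time'],s['gripper_width'])
print(order.close_job())"
```

```text
16.2 0.04239419331513828
the job is handed in; nothing more can be done
None
```

The job is handed in at 16.2 s: the carrier hangs from the gripper by its two pinched catches, with the sample block pressed into its recess. The hand-in gave no verdict.

- **Loading:** On the first try the block caught on the recess's front rim, so I raised it about 4.5 mm, moved it about 2 mm and tried again. The fingers then met the rim, and I let the block drop in and pressed it from above with about 20 N. It looked flush afterwards in all three camera views.
- **Pinching:** I pinched the catches at 40 N while the carrier was still in the dock. The gripper closed to 43 mm, which is less than the 46 mm given for fully pinched, and crept to 42.4 mm by the end. I take the catches to be at their stops, but I can't read their travel directly.
- **Lift:** The last pictures show the carrier level, clear of the dock and the block still in its recess. I put the underside at about 0.17 m, worked out from a 0.157 m lift. The wrist carries about 3.2 N, which fits the weight of the carrier and block.
- **Bystanders:** Nothing else on the bench looked moved in the final pictures, but I did not measure this.
- **Readings that disagreed:** Measured tool positions varied by about 1 mm between readings, and the wrist camera seemed about 1 mm off sideways. I therefore lined up the block by comparing it with the recess in the same picture.

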